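# Release the measuring slide's brake and run it to the marked stop

### The job

On the measuring slide, press down the black spring pad in the middle of the carriage to free its brake and, keeping it pressed, push the carriage along the rail until it rests against the stop with the round-headed post. Then let the pad come up again so that the brake holds the carriage there, and move clear. Only press and push: do not force the carriage along with its brake on, and leave the jar, the vee block and the loupe alone.

Things in the scene. Friction and masses are not known exactly. Their poses are not given: they have to be found in the camera images.
- carriage_mid (a point): Middle of the aluminium carriage's deck, on its top face, 38.5 mm above the bench. Deck 66 mm across the rail, 96 mm along it. y axis along the rail, x across. Two upright end walls stand on the deck, 16 mm thick along the rail, 60 mm wide, centred 40 mm either side of this point, tops 60.5 mm above the bench. The pad lies in the 64 mm gap between them, open at both sides.
- pad_top (a point): Centre of the top of the black ribbed spring pad in the middle of the carriage, 40 mm across the rail, 56 mm along it, 48.5 mm above the bench when up. Axes as carriage_mid. Stiff at first: the brake lets go about 2.5 mm down, at some 8 N; then soft, fully down (8 mm, firm end) at about 9.5 N; springs up when let go. A finger pressing on it takes the carriage along by rubbing, or by pushing an end wall.
- pad (a joint): How far the pad is pressed down, m: 0 up (brake on, holds against about 15 N), 0.008 fully down; from 0.003 on the brake is fully off and the carriage runs easily (1 to 3 N).
- carriage (a joint): Position of the carriage, m, growing along the rail's own +y (y axis of carriage_mid); 0 half-way, -0.075 and +0.075 against a stop; it starts within 0.03 of half-way. It does not tell which stop is the marked one.
- marker (a point): Top centre of the marked stop, at either end of the rail: a fixed steel block 76 mm across the rail, 20 mm along it, 50 mm high, with a post carrying a round head of 30 mm diameter; this point is the head's top, 84 mm above the bench, over the block's centre. With the carriage against this stop, marker and carriage_mid are 58 mm apart horizontally.
- plain (a point): Top centre of the plain stop at the rail's other end: the same block with no post, top 50 mm above the bench.
- clamp (a point): Top of the low dark specimen clamp on the carriage's +x side, 36.5 mm above the bench; it juts out to 58 mm from the carriage's middle line, is 50 mm long along the rail, and moves with the carriage. Not to be operated.
- jar: Bystander: glass jar with white lid, 40 mm diameter, 55 mm high, loose; origin at the centre of its underside.
- vblock: Bystander: dark steel vee block 35 x 50 x 34 mm, loose; origin at the centre of its underside.
- loupe: Bystander: black eye loupe, 34 mm diameter, 30 mm high, loose; origin at the centre of its underside.
Things that resemble listed ones, but are neither listed nor needed, are in the scene too. What is shaped like the part that bears marker but brown or green is not meant.

How it is judged:
On the way, in this order (a step that is already met when the one before it is completed fails the run):
1. the pad is pressed down at least 2.5 mm with the carriage still within 15 mm of its start and more than 20 mm short of the marked stop (value of joint pad above 0.0025 m and distance of carriage_mid from where it was at the start of the episode below 0.015 m and horizontal distance between carriage_mid and marker above 0.078 m), for 0.1 s.
2. the carriage reaches the marked stop with the pad still pressed (horizontal distance between carriage_mid and marker below 0.062 m and value of joint pad above 0.001 m), for 0.05 s.
At the end, for the whole second after the job is handed in: The carriage stands within 4 mm of the marked stop, at rest, with the pad up (less than 1 mm down) so that the brake holds (horizontal distance between carriage_mid and marker below 0.062 m and value of joint pad below 0.001 m and velocity of joint carriage between -0.005 and 0.005 m/s); the robot touches nothing.
It fails at once if the carriage is forced along faster than 20 mm/s with its brake on (pad less than 1 mm down), over 5 mm from its start (value of joint pad below 0.001 m and distance of carriage_mid from where it was at the start of the episode above 0.005 m and (velocity of joint carriage above 0.02 m/s or velocity of joint carriage below -0.02 m/s)).
It fails at once if the jar is moved or lifted by more than 15 mm, or tipped (distance of jar from where it was at the start of the episode above 0.015 m or angle between jar's own z axis and vertical above 0.3 rad).
It fails at once if the vee block is moved or lifted by more than 15 mm, or tipped (distance of vblock from where it was at the start of the episode above 0.015 m or angle between vblock's own z axis and vertical above 0.3 rad).
It fails at once if the loupe is moved or lifted by more than 15 mm, or tipped (distance of loupe from where it was at the start of the episode above 0.015 m or angle between loupe's own z axis and vertical above 0.3 rad).
It also fails if it takes over 40 s, if anything falls off the work surface, if the arm or the gripper's body presses on something with over 40 N, if the wrist force passes 120 N, or if a joint passes its speed limit or range.

### The arm

A 7-joint arm with a two-finger parallel gripper is mounted at the origin on the work surface. World frame = base frame: x ahead of the robot, y to its left, z up, the work surface at z = 0. Lengths are in m, angles in rad, forces in N, time in s.
With the tool pointing down it reaches from about 0.4 to 0.85 m from the base axis. Payload 10.4 kg.
Tool frame: the origin (TCP) lies midway between the tips of the shut fingers; the grasp point (between the pads) lies 19 mm behind it; z points along the fingers, y is the line along which they close (so a half turn about z gives the same grasp; the last joint's range is limited). The gripper opens to 87 mm and grips with 3 to 60 N. Pads are 19 mm wide; open, the fingers measure 117 mm over their backs; the gripper's body (75 mm by 190 mm) begins 51 mm behind the grasp point.
Start: joints at [1.146, 0.332, -0.065, 1.46, 0.022, 1.35, -0.088], TCP at [0.244, -0.575, 0.19] pointing down, gripper open.
Joint ranges: [-2.6, 2.6], [-0.5, 2.12], [-1.47, 1.34], [0.16, 2.42], [-1.27, 4.41], [0.06, 2.06], [-2.6, 2.6]. Speed limits (rad/s): [2.22, 2.22, 2.79, 2.79, 3.14, 3.14, 3.14].

### API

Orientations are given as a unit quaternion [x, y, z, w].
In Python, from bench import r gives the robot as it stands.
- The arm moves only by the tool carry_out, never from a script. Its argument "steps" is a list that holds one entry, the list of rows, each a list of 6 numbers: the shift along the tool's x, y, z in cm, then the turn, a rotation vector about the tool's x, y, z in rad. In form: [[[dx, dy, dz, wx, wy, wz], ...]]. A call has 1 to 20 rows; each row is the pose to reach, as a shift and turn from the pose commanded when the call began, along the tool's axes at that moment; what a row does not reach only later rows make up. A row lasts 1/12 s, in which the tool goes at most 41.7 mm and 7.16 degrees, less where a joint would pass 70% of its speed; a pose out of reach is approached as far as the arm can. A call with a gripper value outside its range is refused whole. "hand" is the closure, from -1 (fully open) to 1 (shut), set as the call begins (left out, the last holds). The fingers move at their own pace and stop on an object; "squeeze" is the grip in N (left out, the last holds). Time passes only in rows, so rows that repeat a pose let the fingers close. It gives the time, the measured TCP pose, the force, the opening and the grip force at its end, in the units of the state.
- r.read_state(): the state, without advancing time (a new reading comes with each control period).
- r.camera(name): name is "side" or "top" or "wrist"; returns the picture (400x640x3 uint8, red, green, blue); there is no depth.
- r.camera_params(name): a dict with "fx", "fy", "cx", "cy" (pixels), "D" ([k1, k2, p1, p2, k3] as OpenCV has them; the pictures are not rectified), "view" (4x4, takes a point from world to camera coordinates). Camera axes: x right, y up, looking along -z (the intrinsics and any distortion apply to the point x, -y, -z); pixel columns grow to the right and rows downward; lengths in m; the calibration is good to about 2 mm. A picture is of the moment at which its call begins: read the wrist's pose just before it. camera_params takes no time and is no camera call; for the wrist camera it gives the pose at the moment of the call.
- r.close_job(): hands the job in; it is judged then, once.
The state is a dict: "time": time; "joint_positions": joint angles; "joint_vel": joint speeds; "joint_torque": joint torques, N m; "ee_pos": TCP position; "eef_rot": TCP orientation; "ft_force": force on the tool from outside, world axes, zero at the start; "torque": the same for the moment, N m; "width": finger opening in m; "grip_force": force on a finger pad.
Only numpy, scipy, OpenCV 4.12 (cv2) and the standard library are available. Lean on these libraries where they do the work, as an engineer would, in place of code of your own. Each camera call takes 0.05 s, during which the arm holds its last target. There are 200 camera calls.

## Working session

There is one attempt and no reset: what is moved stays moved. The work goes in short steps, Python scripts to look and compute and a tool call to move; the robot and the scene stay as the last step left them, time stands still between calls to the robot, and variables do not carry over. Pictures are saved under pics/ and viewed, at most 10 in all, crops included, and the job is handed in when it is done.

Besides the shell and the picture viewer there is one more tool, called after "Request:" as a command line: name --argument value ..., lists and objects as JSON in quotes. carry_out: Moves the arm, as the interface text tells. Its arguments: {"type":"object","properties":{"steps":{"type":"array","items":{"type":"array","items":{"type":"array","items":{"type":"number"}}}},"hand":{"type":"number"},"squeeze":{"type":"number"}},"required":["steps"]}

```bash
mkdir -p pics; python3 - <<'E'
from bench import r
import cv2,json
s=r.read_state();print({k:s[k] for k in("time","ee_pos","eef_rot","width","ft_force")})
for n in("top","side"):
    cv2.imwrite(f"pics/{n}0.png",r.camera(n)[:,:,::-1]);p=r.camera_params(n);print(n,p)
E
```

```text
{'time': 0.0, 'ee_pos': array([ 0.24428794, -0.57482248,  0.18967736]), 'eef_rot': array([ 9.79880029e-01,  1.99586202e-01, -1.61258154e-04, -6.72147408e-04]), 'width': 0.08675959378775422, 'ft_force': array([-1.04001905,  0.35584421, -0.58948131])}
top {'fx': 478.8387741007528, 'fy': 478.8387741007528, 'cx': 314.76429706727197, 'cy': 203.63655989786247, 'D': array([-0.07399541,  0.        ,  0.        ,  0.        ,  0.        ]), 'view': array([[-7.19312907e-03, -9.99973478e-01, -1.14121737e-03,
        -2.39663429e-02],
       [ 9.95354934e-01, -7.26946446e-03,  9.59984891e-02,
        -5.94671201e-01],
       [-9.60042391e-02, -4.45386822e-04,  9.95380825e-01,
        -1.11629726e+00],
       [ 0.00000000e+00,  0.00000000e+00,  0.00000000e+00,
         1.00000000e+00]])}
side {'fx': 484.85265362309525, 'fy': 484.85265362309525, 'cx': 322.49411992944664, 'cy': 199.5350797640611, 'D': array([-0.11802009,  0.        ,  0.        ,  0.        ,  0.        ]), 'view': array([[-0.95736894, -0.28883326, -0.00447939,  0.5550242 ],
       [ 0.1878259 , -0.63420073,  0.75000724, -0.17198233],
       [-0.21946787,  0.71719229,  0.66141445, -1.13588216],
       [ 0.        ,  0.        ,  0.        ,  1.        ]])}
```

View pics/top0.png

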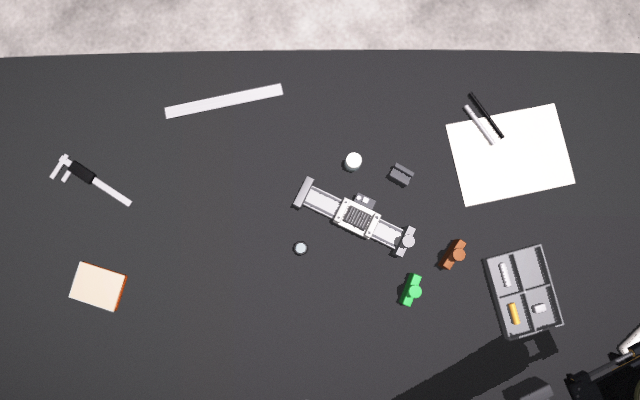

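View pics/side0.png

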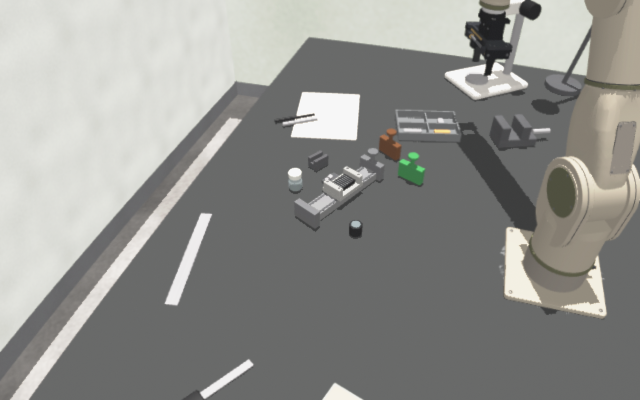

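The top view shows the rail running from the plain stop at (303,193) to the grey stop with the round head at (408,241). The carriage pad is at (358,217) and the clamp at (365,200). The jar is at (353,161), the vee block at (401,175) and the loupe at (301,248).

Could be taken for the marker: grey head (408,241), brown (457,255), green (413,290). I choose the grey one, since it stands on the rail. I'll check that in a close crop.

```bash
cat > h.py <<'E'
import numpy as np,cv2
from bench import r
def ray(n,uv,z,p=None):
    p=p or r.camera_params(n);K=np.array([[p["fx"],0,p["cx"]],[0,p["fy"],p["cy"]],[0,0,1]])
    q=cv2.undistortPoints(np.array(uv,float).reshape(-1,1,2),K,p["D"])[:,0]
    V=p["view"];R=V[:3,:3];c=-R.T@V[:3,3]
    d=np.c_[q[:,0],-q[:,1],-np.ones(len(q))]@R
    return c+d*((z-c[2])/d[:,2])[:,None]
def px(n,P,p=None):
    p=p or r.camera_params(n);K=np.array([[p["fx"],0,p["cx"]],[0,p["fy"],p["cy"]],[0,0,1]])
    V=p["view"];X=np.atleast_2d(P)@V[:3,:3].T+V[:3,3]
    return cv2.projectPoints(X*[1,-1,-1],np.zeros(3),np.zeros(3),K,p["D"])[0][:,0]
E
python3 - <<'E'
from h import *
im=cv2.imread("pics/top0.png");c=im[140:270,280:440]
cv2.imwrite("pics/crop.png",cv2.resize(c,None,fx=4.5,fy=4.5,interpolation=cv2.INTER_CUBIC))
print(ray("top",[(408,241)],.075),ray("top",[(303,193)],.05),ray("top",[(358,217)],.0485))
E
```

```text
[[ 0.50274171 -0.24056995  0.075     ]] [[ 0.61774534 -0.00080477  0.05      ]] [[ 0.56035058 -0.12940972  0.0485    ]]
```

View pics/crop.png

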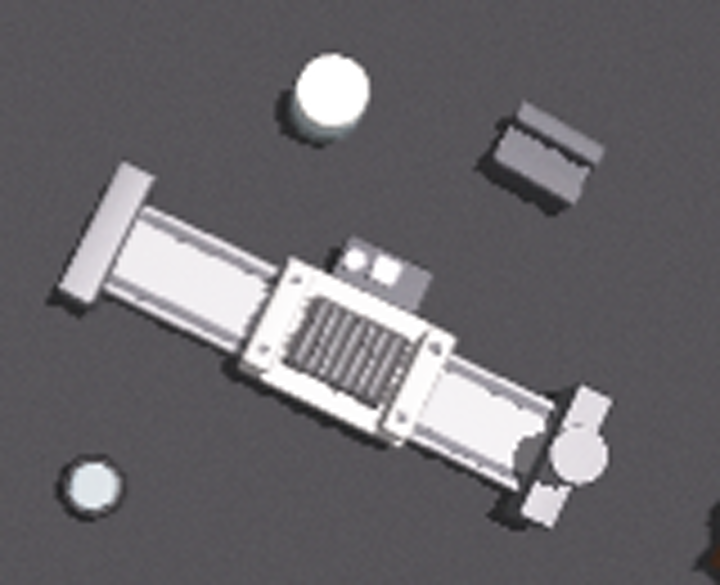

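The grey head is at (408.4,241.1), the pad centre at (358,218.2) and the plain stop's top at (303.8,191.8). The clamp is on the upper side. The grey post stands on the rail's own end block, so it is the right stop.

```bash
cat >> h.py <<'E'
from scipy.spatial.transform import Rotation as Ro
def go(P,ang):  # shift (cm) in tool axes and turn to TCP P with tool x at world angle ang, pointing down
    s=r.read_state();R=Ro.from_quat(s["eef_rot"]);a=ang
    T=Ro.from_matrix([[np.cos(a),np.sin(a),0],[np.sin(a),-np.cos(a),0],[0,0,-1]])
    return (R.inv().apply(np.array(P)-s["ee_pos"])*100).round(2),(R.inv()*T).as_rotvec().round(3)
E
python3 - <<'E'
from h import *
m=ray("top",[(408.4,241.1)],.0715)[0];p=ray("top",[(303.8,191.8)],.05)[0];c=ray("top",[(358,218.2)],.0485)[0]
d=(m-p)[:2];L=np.hypot(*d);u=d/L;print(m,p,c,L,np.arctan2(-u[1],-u[0]), "along from plain",(c-p)[:2]@u,"off",np.cross(u,(c-p)[:2]))
print(go([c[0],c[1],.10],np.arctan2(-u[1],-u[0])))
E
```

```text
[ 0.50256257 -0.24216384  0.0715    ] [ 0.62057311 -0.00269999  0.05      ] [ 0.55753261 -0.1293661   0.0485    ] 0.2669633372400488 1.1129160376081981 along from plain 0.1414853441014987 off -0.000554325406382429
(array([ 46.26, -28.74,   9.01]), array([-0.001, -0.   , -0.711]))<stdin>:3: DeprecationWarning: Arrays of 2-dimensional vectors are deprecated. Use arrays of 3-dimensional vectors instead. (deprecated in NumPy 2.0)
```

Request:
carry_out --hand 1 --squeeze 20 --steps '[[[2,-1.2,0,0,0,-0.04],[5,-3.1,0,0,0,-0.09],[8,-5,0,0,0,-0.14],[11,-6.8,0,0,0,-0.19],[14,-8.7,0,0,0,-0.24],[17,-10.6,0,0,0,-0.29],[20,-12.4,0,0,0,-0.34],[23,-14.3,0,0,0,-0.39],[26,-16.2,0,0,0,-0.44],[29,-18,0,0,0,-0.49],[32,-19.9,0,0,0,-0.54],[35,-21.7,0,0,0,-0.58],[38,-23.6,0,0,0,-0.62],[41,-25.5,1,0,0,-0.66],[44,-27.3,2.5,0,0,-0.69],[46,-28.6,4.5,0,0,-0.71],[46.26,-28.74,6.5,0,0,-0.711],[46.26,-28.74,8,0,0,-0.711],[46.26,-28.74,9,0,0,-0.711],[46.26,-28.74,9,0,0,-0.711]]]'

```text
time: 1.77
ee_pos: [0.5562, -0.1298, 0.098]
eef_rot: [0.849, 0.528, -0.001, -0.001]
ft_force: [0.0, 0.3, 0.5]
width: 0.0005
grip_force: 0.0
```

```bash
python3 - <<'E'
from h import *
s=r.read_state();print(s["ee_pos"],s["eef_rot"],go([.5575,-.1294,.0485],1.113))
t=r.camera("top")[:,:,::-1][140:270,280:440];w=r.camera("wrist")[:,:,::-1]
t=cv2.resize(t,(492,400),interpolation=2)
cv2.imwrite("pics/n1.png",t);cv2.imwrite("pics/w1.png",w)
print(px("wrist",[[.5575,-.1294,.0485],s["ee_pos"]]))
E
```

```text
[ 0.55621527 -0.12980982  0.09801987] [ 0.84921156  0.52804911 -0.00140419 -0.00138032] (array([0.1 , 0.12, 4.95]), array([-0.004,  0.001, -0.   ]))
[[317.92596064 205.47846719]
 [316.48399558 224.14532703]]
```

View pics/w1.png

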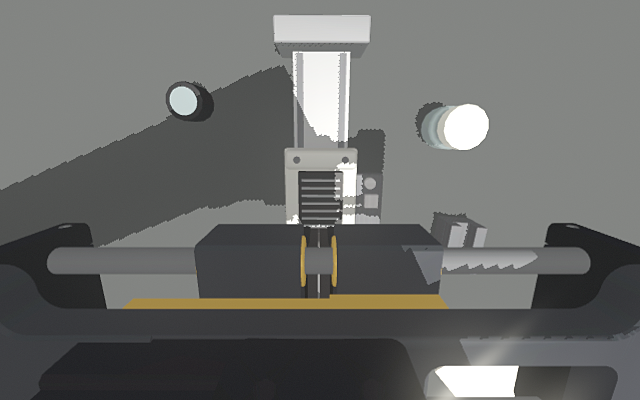

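The wrist view shows the pad in the gap at columns 299–343, far edge at row 171. The shut fingers are at column 318, about 2–3 mm left of the pad's middle line. I'll correct that and come down to just above the pad.

Request:
carry_out --steps '[[[0.1,0.25,1.5,0,0,0],[0.1,0.25,3,0,0,0],[0.1,0.25,4,0,0,0],[0.1,0.25,4.4,0,0,0],[0.1,0.25,4.4,0,0,0],[0.1,0.25,4.4,0,0,0]]]'

```text
time: 2.37
ee_pos: [0.5609, -0.1302, 0.0572]
eef_rot: [0.849, 0.528, 0.0, 0.0]
ft_force: [0.3, -0.1, -0.1]
width: 0.0003
grip_force: 0.0
```

Request:
carry_out --steps '[[[0,0,0.4,0,0,0],[0,0,0.7,0,0,0],[0,0,0.9,0,0,0],[0,0,1.1,0,0,0],[0,0,1.2,0,0,0],[0,0,1.2,0,0,0],[0,0,1.2,0,0,0]]]'

```text
time: 2.95
ee_pos: [0.5605, -0.13, 0.0445]
eef_rot: [0.849, 0.528, 0.0, 0.0]
ft_force: [-0.4, 0.0, -0.1]
width: 0.0005
grip_force: 0.0
```

No force at z 0.0445, where contact was expected, so I'll look.

```bash
python3 - <<'E'
from h import *
s=r.read_state();print(s["ee_pos"],s["ft_force"])
a=r.camera("side")[:,:,::-1][120:240,270:430];t=r.camera("top")[:,:,::-1][150:270,280:440]
cv2.imwrite("pics/n2.png",np.hstack([cv2.resize(x,(400,300),interpolation=2) for x in(a,t)]))
print((px("side",s["ee_pos"])-[270,120])*2.5)
E
```

```text
[ 0.56052075 -0.13004131  0.04446595] [-0.38016894  0.03611314 -0.14509377]
[[182.31319864 153.84227792]]
```

View pics/n2.png

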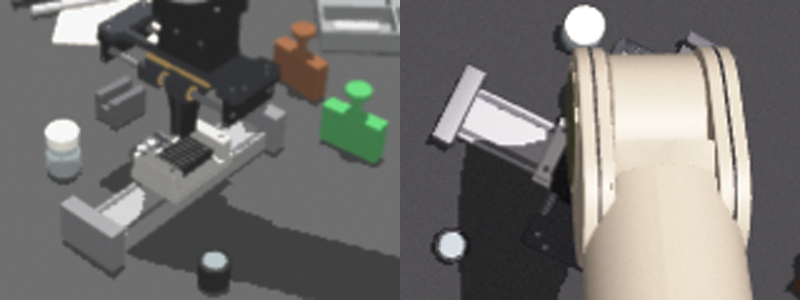

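The side view shows the fingertip at about (183,138) in the crop, and I expected (182,154). It seems to end above or behind the pad, so I'll zoom in with the side and wrist cameras.

```bash
python3 - <<'E'
from h import *
s=r.read_state();e=s["ee_pos"]
a=r.camera("side")[:,:,::-1][150:210,310:390];t=r.camera("wrist")[:,:,::-1][130:310,200:440]
cv2.imwrite("pics/n3.png",np.hstack([cv2.resize(x,(400,300),interpolation=2) for x in(a,t)]))
print((px("side",[e,e+[0,0,.02]])-[310,150])*5,(px("wrist",[e])-[200,130])/.6)
E
```

```text
[[164.51158917 157.48603007]
 [165.36385607 128.82949797]] [[197.68574514 158.39494507]]
```

View pics/n3.png

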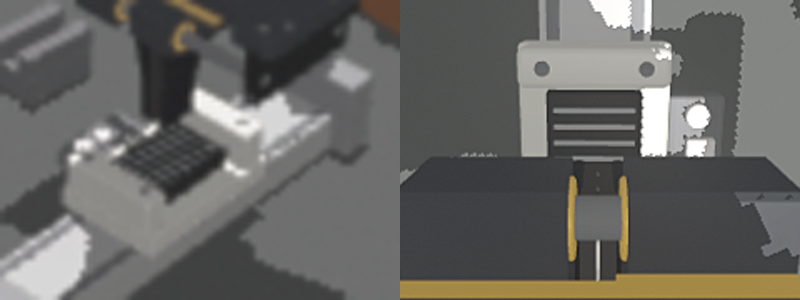

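In the zoom, the pad centre is at (170,158), as predicted. The fingertip ends at row ~128, about 20 mm above the expected tip. The wrist view shows the fingers centred across the pad (column 598 against 594). So the tip is on line but simply higher than the reading, and I'll go down in small steps watching the force.

Request:
carry_out --steps '[[[0,0,0.2,0,0,0],[0,0,0.4,0,0,0],[0,0,0.6,0,0,0],[0,0,0.8,0,0,0],[0,0,0.8,0,0,0],[0,0,0.8,0,0,0]]]'

```text
time: 3.65
ee_pos: [0.5604, -0.13, 0.0363]
eef_rot: [0.849, 0.528, -0.0, -0.0]
ft_force: [0.2, -0.2, 0.1]
width: 0.0004
grip_force: 0.0
```

Request:
carry_out --steps '[[[0,0,0.2,0,0,0],[0,0,0.4,0,0,0],[0,0,0.5,0,0,0],[0,0,0.5,0,0,0],[0,0,0.5,0,0,0]]]'

```text
time: 4.07
ee_pos: [0.5605, -0.13, 0.0314]
eef_rot: [0.849, 0.528, -0.0, -0.0]
ft_force: [-0.8, 0.8, -0.1]
width: 0.0003
grip_force: 0.0
```

```bash
python3 - <<'E'
from h import *
s=r.read_state();e=s["ee_pos"]
a=r.camera("side")[:,:,::-1][150:210,310:390];t=r.camera("wrist")[:,:,::-1][130:310,200:440]
cv2.imwrite("pics/n4.png",np.hstack([cv2.resize(x,(400,300),interpolation=2) for x in(a,t)]))
print((px("side",[e,e+[0,0,.02]])-[310,150])*5,(px("wrist",[e,e+[0,0,.02]])-[200,130])/.6)
E
```

```text
[[164.19640834 176.1496638 ]
 [165.04220117 147.86329661]] [[197.47755938 158.39752578]
 [197.49074337 174.92862124]]
```

View pics/n4.png

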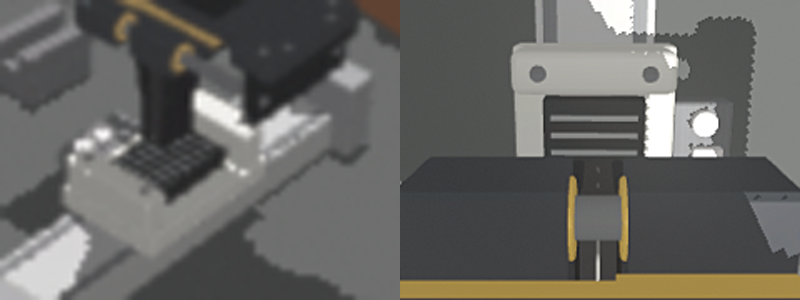

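The tip is now at row ~145, just above the pad, so contact should come about 5 mm lower. Before that I'll check how high the gripper body's lower corner (250,128) stands compared with the 84 mm head.

```bash
python3 - <<'E'
from h import *
e=r.read_state()["ee_pos"];u=np.array([.441,.897]);v=np.array([.897,-.441])
for z in(.07,.08,.09,.10,.11):
  for hy in (.06,.095):
    P=[np.r_[e[:2]-hy*v+k*.0375*u,z] for k in(1,-1)]
    print(z,hy,((px("side",P)-[310,150])*5).round().tolist())
m=np.array([.5026,-.2422]);print("e to head along",(m-e[:2])@u,"across",(m-e[:2])@v)
E
```

```text
0.07 0.06 [[205.0, 203.0], [296.0, 136.0]]
0.07 0.095 [[257.0, 233.0], [348.0, 164.0]]
0.08 0.06 [[206.0, 188.0], [297.0, 122.0]]
0.08 0.095 [[258.0, 218.0], [349.0, 150.0]]
0.09 0.06 [[207.0, 173.0], [298.0, 107.0]]
0.09 0.095 [[259.0, 203.0], [351.0, 135.0]]
0.1 0.06 [[207.0, 158.0], [299.0, 92.0]]
0.1 0.095 [[260.0, 188.0], [352.0, 120.0]]
0.11 0.06 [[208.0, 143.0], [301.0, 77.0]]
0.11 0.095 [[261.0, 173.0], [353.0, 105.0]]
e to head along -0.1261358896142915 across -0.002532026031578675
```

The body corner lies near z≈0.135, so the whole tool stands about 20 mm higher than the reading says. Clearance over the head is ample. I'll continue down.

Request:
carry_out --steps '[[[0,0,0.1,0,0,0],[0,0,0.2,0,0,0],[0,0,0.3,0,0,0],[0,0,0.4,0,0,0],[0,0,0.4,0,0,0],[0,0,0.4,0,0,0]]]'

```text
time: 4.67
ee_pos: [0.5605, -0.13, 0.0274]
eef_rot: [0.849, 0.528, -0.0, -0.0]
ft_force: [0.3, 0.2, 0.9]
width: 0.0001
grip_force: 0.0
```

Request:
carry_out --steps '[[[0,0,0.1,0,0,0],[0,0,0.2,0,0,0],[0,0,0.2,0,0,0],[0,0,0.2,0,0,0]]]'

```text
time: 5.0
ee_pos: [0.5604, -0.13, 0.0254]
eef_rot: [0.849, 0.528, -0.0, -0.0]
ft_force: [-0.1, -0.6, 0.1]
width: 0.0007
grip_force: 0.0
```

Request:
carry_out --steps '[[[0,0,0.1,0,0,0],[0,0,0.2,0,0,0],[0,0,0.2,0,0,0],[0,0,0.2,0,0,0]]]'

```text
time: 5.33
ee_pos: [0.5604, -0.13, 0.0234]
eef_rot: [0.849, 0.528, -0.0, 0.0]
ft_force: [0.2, -0.6, -0.4]
width: 0.0003
grip_force: 0.0
```

Request:
carry_out --steps '[[[0,0,0.1,0,0,0],[0,0,0.2,0,0,0],[0,0,0.2,0,0,0],[0,0,0.2,0,0,0]]]'

```text
time: 5.67
ee_pos: [0.5604, -0.13, 0.0214]
eef_rot: [0.849, 0.528, -0.0, -0.0]
ft_force: [-0.1, -0.7, 0.1]
width: 0.0008
grip_force: 0.0
```

```bash
python3 - <<'E'
from h import *
s=r.read_state();e=s["ee_pos"];print(s["ft_force"],s["torque"],s["joint_positions"])
a=r.camera("side")[:,:,::-1][155:200,320:380];t=r.camera("wrist")[:,:,::-1][130:310,200:440]
cv2.imwrite("pics/n5.png",np.hstack([cv2.resize(x,(400,300),interpolation=2) for x in(a,t)]))
p=np.array([.5590,-.1294]);u=np.array([.441,.897]);v=np.array([.897,-.441])
f=20/3
for n,P in dict(tip=[*e],tip20=[*e+[0,0,.02]],padc=[*p,.0485],wallclampend=[*(p-.032*u+.03*v),.0605],wallother=[*(p-.032*u-.03*v),.0605]).items(): print(n,((px("side",P)-[320,155])*f).round(),((px("wrist",P)-[200,130])/.6).round())
E
```

```text
[-0.09355719 -0.70508349  0.12740291] [-0.05033565 -0.07961044 -0.03566045] [ 0.53671592  0.42070115 -0.46957189  1.75656138  0.21913166  1.0164059
 -0.47171034]
tip [[152. 220.]] [[197. 158.]]
tip20 [[153. 183.]] [[197. 175.]]
padc [[156. 171.]] [[193. 182.]]
wallclampend [[153.  82.]] [[274. 274.]]
wallother [[264. 143.]] [[113. 274.]]
```

View pics/n5.png

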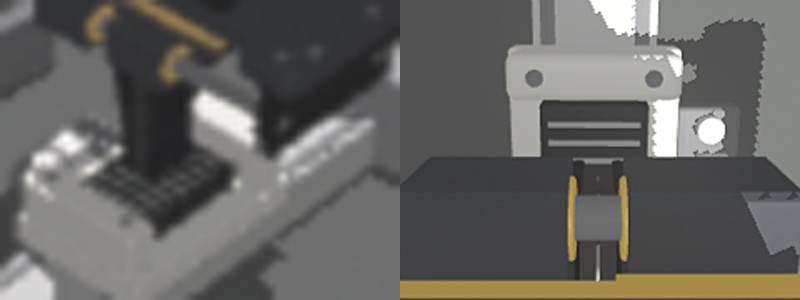

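The fingertip, at about (155,178), is in front of the far wall and over the pad but still not on it. I'll test for a height bias from the pad's apparent width in the wrist view (crop columns 540–648, or 64.8 px for 40 mm).

```bash
python3 - <<'E'
from h import *
p=r.camera_params("wrist");V=p["view"];c=-V[:3,:3].T@V[:3,3];print(p["fx"],c,V[2,:3],r.read_state()["ee_pos"])
q=np.array([(140,100),(248,100)])*.6+[200,130]
for z in(.0285,.0385,.0485): 
    P=ray("wrist",q,z);print(z,np.linalg.norm(P[0]-P[1]),P.mean(0))
# n3-time scale check: wall
q=np.array([(106,45),(283,45)])*.6+[200,130]
for z in(.0405,.0605):
    P=ray("wrist",q,z);print(z,np.linalg.norm(P[0]-P[1]),P.mean(0))
E
```

```text
281.3889046700923 [ 0.58991637 -0.06994764  0.21559741] [0.11002637 0.22264898 0.96867003] [ 0.5604939  -0.13001343  0.02145241]
0.0285 0.0439908006477824 [ 0.57129098 -0.10468748  0.0285    ]
0.0385 0.04163957613577888 [ 0.57228647 -0.1028307   0.0385    ]
0.0485 0.03928835162377547 [ 0.57328196 -0.10097392  0.0485    ]
0.0405 0.06552963652256355 [ 0.5818579  -0.08390066  0.0405    ]
0.0605 0.05804470135171423 [ 0.58277835 -0.08230691  0.0605    ]
```

Camera heights agree to within a few mm, so the pose is sound and the finger tips simply end higher than the reported TCP. Horizontally the tip is within 4 mm of the pad centre. I'll keep going down.

Request:
carry_out --steps '[[[0,0,0.1,0,0,0],[0,0,0.2,0,0,0],[0,0,0.3,0,0,0],[0,0,0.3,0,0,0],[0,0,0.3,0,0,0]]]'

```text
time: 6.18
ee_pos: [0.5604, -0.13, 0.0184]
eef_rot: [0.849, 0.528, -0.0, -0.0]
ft_force: [0.4, 1.2, 0.0]
width: 0.0008
grip_force: 0.0
```

Request:
carry_out --steps '[[[0,0,0.1,0,0,0],[0,0,0.2,0,0,0],[0,0,0.3,0,0,0],[0,0,0.3,0,0,0],[0,0,0.3,0,0,0]]]'

```text
time: 6.6
ee_pos: [0.5607, -0.1301, 0.0158]
eef_rot: [0.849, 0.528, 0.0, 0.0]
ft_force: [-1.1, 0.1, 5.5]
width: 0.0004
grip_force: 2.3
```

Contact: 5.5 N at reading 0.0158. I'll press on to about 6 mm down.

Request:
carry_out --steps '[[[0,0,0.1,0,0,0],[0,0,0.2,0,0,0],[0,0,0.3,0,0,0],[0,0,0.4,0,0,0],[0,0,0.45,0,0,0],[0,0,0.45,0,0,0]]]'

```text
time: 7.1
ee_pos: [0.5607, -0.1301, 0.0115]
eef_rot: [0.849, 0.528, 0.0, 0.0]
ft_force: [-2.5, 1.2, 9.2]
width: 0.0004
grip_force: 4.3
```

Pad is down at 9.2 N in the soft range. Now I'll slide toward the marked stop along tool −x.

Request:
carry_out --steps '[[[-0.15,0,0,0,0,0],[-0.4,0,0,0,0,0],[-0.7,0,0,0,0,0],[-1.0,0,0,0,0,0],[-1.3,0,0,0,0,0],[-1.6,0,0,0,0,0],[-1.9,0,0,0,0,0],[-2.2,0,0,0,0,0],[-2.5,0,0,0,0,0],[-2.8,0,0,0,0,0],[-3.1,0,0,0,0,0],[-3.4,0,0,0,0,0],[-3.7,0,0,0,0,0],[-4.0,0,0,0,0,0],[-4.3,0,0,0,0,0],[-4.6,0,0,0,0,0],[-4.9,0,0,0,0,0],[-5.1,0,0,0,0,0],[-5.2,0,0,0,0,0],[-5.2,0,0,0,0,0]]]'

```text
time: 8.77
ee_pos: [0.5375, -0.1765, 0.0115]
eef_rot: [0.849, 0.528, 0.0, 0.0]
ft_force: [-3.0, 1.6, 8.5]
width: 0.0007
grip_force: 4.3
```

Request:
carry_out --steps '[[[-0.15,0,0,0,0,0],[-0.3,0,0,0,0,0],[-0.45,0,0,0,0,0],[-0.6,0,0,0,0,0],[-0.75,0,0,0,0,0],[-0.9,0,0,0,0,0],[-1.05,0,0,0,0,0],[-1.2,0,0,0,0,0],[-1.35,0,0,0,0,0],[-1.5,0,0,0,0,0],[-1.65,0,0,0,0,0],[-1.8,0,0,0,0,0],[-1.9,0,0,0,0,0],[-2.0,0,0,0,0,0],[-2.0,0,0,0,0,0]]]'

```text
time: 10.02
ee_pos: [0.5301, -0.1932, 0.0119]
eef_rot: [0.849, 0.529, 0.001, 0.0]
ft_force: [0.4, 5.4, 8.8]
width: 0.0005
grip_force: 4.2
```

```bash
python3 - <<'E'
from h import *
s=r.read_state();print(s["ee_pos"],s["ft_force"])
a=r.camera("side")[:,:,::-1][140:215,290:390];t=r.camera("wrist")[:,:,::-1][100:310,160:440]
cv2.imwrite("pics/n6.png",np.hstack([cv2.resize(x,(400,300),interpolation=2) for x in(a,t)]))
E
```

```text
[ 0.53012585 -0.1931794   0.01190941] [0.44441873 5.40724452 8.82086411]
```

View pics/n6.png

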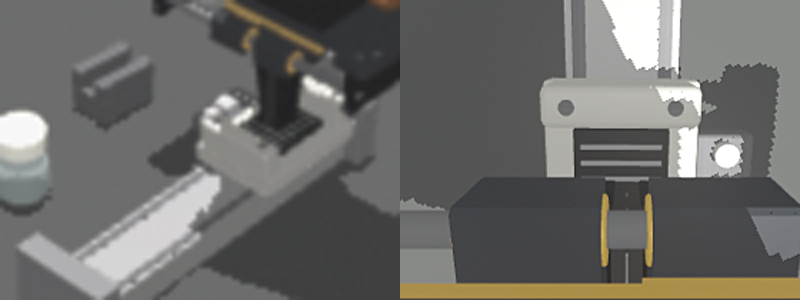

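The carriage has travelled with the finger to the stop end (side view). The pad edge has kept its place under the finger (wrist view). I'll push a little further to confirm it is against the stop.

Request:
carry_out --steps '[[[-0.15,0,0,0,0,0],[-0.3,0,0,0,0,0],[-0.45,0,0,0,0,0],[-0.6,0,0,0,0,0],[-0.6,0,0,0,0,0],[-0.6,0,0,0,0,0]]]'

```text
time: 10.62
ee_pos: [0.5278, -0.1989, 0.0121]
eef_rot: [0.849, 0.529, 0.002, 0.001]
ft_force: [1.7, 4.6, 8.5]
width: 0.0004
grip_force: 4.2
```

The force along the rail has levelled at ~5 N while the finger slips, so the carriage is against the stop. Lifting straight up.

Request:
carry_out --steps '[[[0,0,-0.3,0,0,0],[0,0,-0.6,0,0,0],[0,0,-1.0,0,0,0],[0,0,-2,0,0,0],[0,0,-4,0,0,0],[0,0,-7,0,0,0],[0,0,-10,0,0,0],[2,0,-13,0,0,0],[5,0,-15,0,0,0],[8,0,-15,0,0,0],[11,0,-15,0,0,0],[14,0,-15,0,0,0],[17,0,-15,0,0,0],[20,0,-15,0,0,0],[23,0,-15,0,0,0],[25,0,-15,0,0,0],[25,0,-15,0,0,0],[25,0,-15,0,0,0]]]'

```text
time: 12.12
ee_pos: [0.6364, 0.0254, 0.1609]
eef_rot: [0.849, 0.529, -0.0, -0.0]
ft_force: [-0.2, -0.4, 0.7]
width: 0.0003
grip_force: 0.0
```

```bash
python3 - <<'E'
from h import *
t=r.camera("top")[:,:,::-1]
cv2.imwrite("pics/n7.png",cv2.resize(t[140:270,280:440],None,fx=4.5,fy=4.5,interpolation=2))
E
```

```text
(no output)
```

View pics/n7.png

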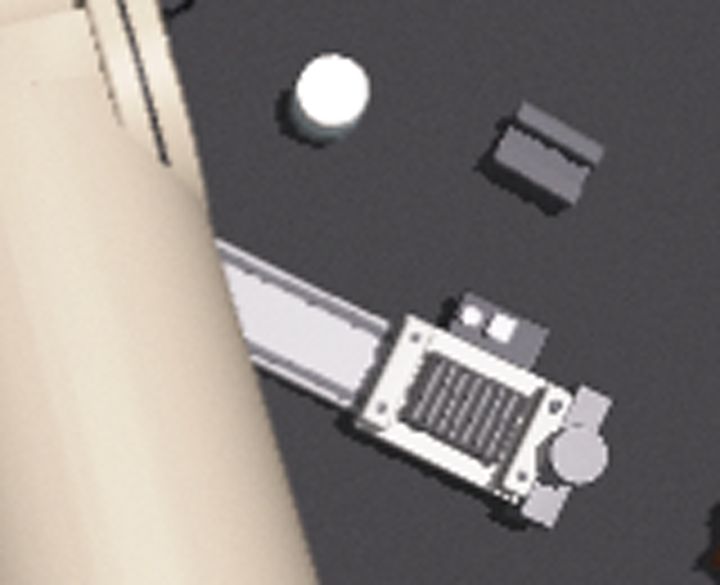

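The carriage is against the round-headed stop: the pad is now at crop (467,407), about 66 mm along from its start. The jar and vee block are unmoved. Handing in.

```bash
python3 -c "
from bench import r
print(r.close_job())"
```

```text
the job is handed in; nothing more can be done
None
```

I pressed the pad, pushed the carriage about 66 mm to the round-headed stop and let the pad up. The last picture showed the carriage against the stop, the arm is clear, and the job is handed in; no verdict was shown.

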